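# Stand the ink chart up on its kickstand

## Robot

A 6-joint arm with a two-finger parallel gripper is mounted at the origin on the work surface. World frame = base frame: x ahead of the robot, y to its left, z up, the work surface at z = 0. Lengths are in m, angles in degrees, forces in N, time in s.
With the tool pointing down it reaches from about 0.35 to 0.875 m from the base axis. Payload 4.2 kg.
Tool frame: the origin (TCP) lies where the fingers leave the gripper's body, on its centre line; the fingertips stand 70 mm ahead of it and the grasp point (between the pads) lies 51 mm ahead of it; z points along the fingers, y is the direction in which the jaws open and shut (so a half turn about z gives the same grasp; the last joint's range is limited). The gripper opens to 87 mm and grips with 3 to 60 N. Pads are 19 mm wide; open, the fingers measure 117 mm over their backs; the gripper's body (75 mm by 190 mm) begins 51 mm behind the grasp point.
Start: joints at [-52.105, 22.042, 0.453, 0, -68.411, -14.817], TCP at [0.245, -0.575, 0.292] pointing down, gripper open.
Joint ranges: [-179.83, 179.83], [-69.29, 118.12], [-61.27, 80.66], [-181.25, 117.63], [-171.15, -9.14], [-177.46, 177.46]. Speed limits (degrees/s): [159.86, 159.86, 180, 180, 180, 180].

## Interface

Orientations are given as a 3x3 rotation matrix whose columns are the frame's x, y, z axes.
In Python, from station import sense, capture, camera_model, finish_job gives the robot as it stands.
- The arm moves only by the shell command python3 -m inch 'ROWS'. ROWS is JSON, a list of rows, each an object with "hand": the closure, from 0 (fully open) to 1 (shut); "slide": the shift along the world's x, y, z in cm, a list of three; "yaw": the turn about the world's z in rad. A call has 1 to 10 rows; each row is the pose to reach, as a shift and turn from the pose commanded when the call began; what a row does not reach only later rows make up. A row lasts 1/8 s, in which the tool goes at most 62.5 mm and 10.7 degrees, less where a joint would pass 70% of its speed; a pose out of reach is approached as far as the arm can. A call with a gripper value outside its range is refused whole. The fingers move at their own pace and stop on an object; the grip force is fixed at half the most. Time passes only in rows, so rows that repeat a pose let the fingers close. It gives the time, the measured TCP pose, the force and the opening at its end, in the units of the state.
- sense(): the state, without advancing time (a new reading comes with each control period).
- capture(name): name is "side" or "top"; returns the picture (420x560x3 uint8, blue, green, red); there is no depth.
- camera_model(name): a dict with "mtx" (3x3 intrinsics, pixels), "xyz" and "orientation" of the camera in the world. Camera axes: x right, y up, looking along -z (the intrinsics and any distortion apply to the point x, -y, -z); pixel columns grow to the right and rows downward; lengths in m; the calibration is good to about 2 mm. A picture is of the moment at which its call begins. camera_model takes no time and is no camera call.
- finish_job(): hands the job in, once; it reports no verdict.
The state is a dict: "time_s": time; "joints": joint angles; "joint_velocities": joint speeds; "effort": joint torques, N m; "tcp_pos": TCP position; "ee_rot": TCP orientation; "wrist_force": force on the tool from outside, world axes, zero at the start; "moment": the same for the moment, N m; "gripper_width": opening from 0.0 (shut) to 1.0 (fully open).
Only numpy, scipy, OpenCV 4.12 (cv2) and the standard library are available. Lean on these libraries where they do the work, as an engineer would, in place of code of your own. Each camera call takes 0.05 s, during which the arm holds its last target. There are 200 camera calls.

## Task

The ink colour chart is lying face down with one end propped on a wooden block. Unfold the kickstand leg on its back all the way and tip the chart up, roughly where it is, so that it stands by itself on its bottom edge and the leg's foot. Leave the jars, squeegee and other things around it where they are.

Things in the scene. Friction and masses are not known exactly. Their poses are not given: they have to be found in the camera images.
- chart: Loose plywood chart 150 mm wide, 170 tall, 15 thick, 0.4 to 0.65 kg. Origin: centre of bottom edge, mid-thickness. z up the board to its top edge, y across, x out of its back. Starts face down (x nearly up), z pointing to the robot's right within 0.45 rad, 0.31 rad above level; bottom edge on the table. Standing on the open leg, z leans about 0.3 rad from vertical, to its back. Friction 0.5 to 0.7.
- chart_top (a point): Centre of the chart's top edge, 170 mm from its origin along z; the edge on the robot's right. At the start its underside is about 50 mm above the table and the last 33 mm of the board overhang the block, free space below.
- leg (a joint): Leg angle, rad: 0 folded on the chart's back, 0.785 fully open at its stop. Light friction hinge (0.02 N m), stays where left; starts at 0 to 0.2. Axis along chart y, 130 mm up from the bottom edge, 13.5 mm out along chart x from its origin (6 mm off the back). Aluminium leg 24 wide, 6 thick, from the hinge to just past the bottom edge.
- leg_tab (a point): Centre of the orange pull tab: a plate 30 mm wide, 8 thick (along the leg), standing 41 mm square out of the leg, 108 mm from the hinge; this point is 23 mm from the leg's mid-plane. Axes: z along the leg to the hinge, x out along the tab. Pushing its far side towards the hinge (to the robot's right) with 1 to 2 N lifts the leg open.
- leg_toe (a point): Centre of the leg's foot, a black rubber bar 10 mm thick, 50 across, 140 mm from the hinge; 5 mm above the table when the chart stands on it.
- rest: Dark wooden block under the chart, fixed: 24 (x) by 110 (y) by 34 mm high. Origin: centre of underside; +x points from the chart's top edge to its bottom edge. The chart's face bears on its upper edge on its +x side, 105 mm (level) from the chart's bottom edge.
- ink_red: Loose jar with red label, 72 mm diameter, 85 mm high, just beyond the chart; origin at centre of underside. Not to be moved.
- squeegee: Loose wooden squeegee lying flat between the robot and the chart, 200 mm long (its x), 84 mm wide, 24 mm high; origin at centre of underside. Not to be moved.
- ink_blue: Loose jar with blue label, 72 mm diameter, 85 mm high, well to the left. Not to be moved.
- ink_green: Loose can with green label, 84 mm diameter, 100 mm high, well to the right. Not to be moved.
- ink_pot: Loose white pot, 90 mm diameter, 70 mm high, well to the right. Not to be moved.
- tape: Roll of yellow tape lying flat to the left of the chart, 96 mm diameter, 24 mm high. Not to be moved.
- palette_knife: Palette knife 200 mm long lying flat to the right of the chart. Not to be moved.
Not all that is in view belongs to the job. Of the things that look like the chart, the largest one is meant.

How it is judged:
By the outcome, as a careful person would: the job done as asked, in the order asked, and still so for the second after the job is handed in, with the robot touching nothing.
It also fails if it takes over 61 s, if anything falls off the work surface, if the arm or the gripper's body presses on something with over 40 N, if the wrist force passes 120 N, or if a joint passes its speed limit or range.

## Working session

There is one attempt and no reset: what is moved stays moved. The work goes in short steps, Python scripts to look and compute and a shell command to move; the robot and the scene stay as the last step left them, time stands still between calls to the robot, and variables do not carry over. Pictures are saved under pics/ and viewed, about 8 in all and at most 12, crops included, and the job is handed in when it is done.

```bash
mkdir -p pics
python3 - <<'E'
from station import *
import cv2
for n in("side","top"):
    cv2.imwrite(f"pics/{n}0.png",capture(n)); m=camera_model(n); print(n,m)
s=sense();print(s["time_s"],s["tcp_pos"],s["ee_rot"],s["gripper_width"])
E
```

```text
side {'mtx': array([[384.99041663,   0.        , 282.09650362],
       [  0.        , 384.99041663, 202.16572729],
       [  0.        ,   0.        ,   1.        ]]), 'xyz': array([ 0.31815951, -0.86821222,  0.74758084]), 'orientation': array([[ 0.97466522,  0.12275696, -0.18697174],
       [-0.22292076,  0.60144685, -0.76718187],
       [ 0.01827665,  0.78942537,  0.61357441]])}
top {'mtx': array([[468.81800777,   0.        , 281.51418726],
       [  0.        , 468.81800777, 212.08723878],
       [  0.        ,   0.        ,   1.        ]]), 'xyz': array([ 0.25271816, -0.03026779,  1.29356432]), 'orientation': array([[ 0.03185243,  0.97673855, -0.21205475],
       [-0.99947752,  0.02996204, -0.01212283],
       [-0.00548724,  0.2123301 ,  0.97718259]])}
0.1 [ 0.24486506 -0.57461362  0.29130079] [[-9.20018809e-01 -3.91873287e-01 -8.47598082e-04]
 [-3.91874188e-01  9.20017225e-01  1.71034433e-03]
 [ 1.09566583e-04  1.90570076e-03 -9.99998178e-01]] 0.9959536849420151
```

View pics/top0.png

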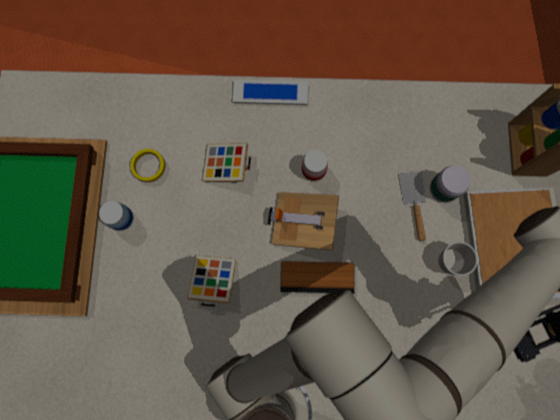

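View pics/side0.png

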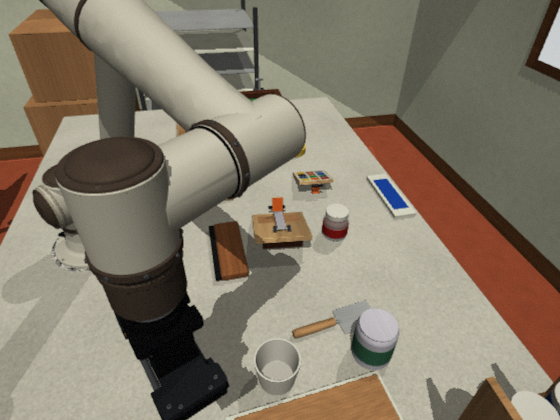

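The things that look like the chart are three. At top (226,162) and (212,279) there are two small charts standing face up. At top (305,220) there is a larger board, face down, with a leg and an orange tab on its back. The larger one fits the description. I'll confirm it in one enlarged crop.

```bash
cat > h.py <<'E'
import numpy as np, cv2
from station import *
def ray(n,p):
    m=camera_model(n); d=np.linalg.inv(m["mtx"])@[p[0],p[1],1]; return m["xyz"],m["orientation"]@(d*[1,-1,-1])
def onz(n,p,z):
    o,d=ray(n,p); return o+d*(z-o[2])/d[2]
def proj(n,P):
    m=camera_model(n); c=m["orientation"].T@(np.array(P)-m["xyz"]); q=m["mtx"]@(c*[1,-1,-1]); return q[:2]/q[2]
def tri(p,q):
    a,d=ray("top",p); b,e=ray("side",q)
    s=np.linalg.lstsq(np.c_[d,-e],b-a,rcond=None)[0]; return (a+s[0]*d+b+s[1]*e)/2, np.linalg.norm(a+s[0]*d-b-s[1]*e)
def crop(img,x,y,w,h,k): return cv2.resize(img[y:y+h,x:x+w],None,fx=k,fy=k,interpolation=cv2.INTER_CUBIC)
E
python3 - <<'E'
from h import *
t=cv2.imread("pics/top0.png");s=cv2.imread("pics/side0.png")
a=crop(t,260,180,90,75,6)
b=crop(s,240,190,75,60,5)
out=np.zeros((600,800,3),np.uint8); 
a=crop(t,260,180,90,75,4.4); b=crop(s,242,188,80,66,4.9)
out[:a.shape[0],:a.shape[1]]=a; out[:b.shape[0],400:400+b.shape[1]]=b[:,:400]
cv2.imwrite("pics/c1.png",out[:340])
for n,i in(("top",t),("side",s)):
    hsv=cv2.cvtColor(i,cv2.COLOR_BGR2HSV); m=cv2.inRange(hsv,(3,190,150),(14,255,255))
    k,l,st,c=cv2.connectedComponentsWithStats(m)
    print(n,[(st[j],c[j].round(1)) for j in range(1,k) if 8<st[j][4]<400])
E
```

```text
top []
side [(array([273, 198,   9,  13, 114], dtype=int32), array([276.9, 203.8]))]
```

View pics/c1.png

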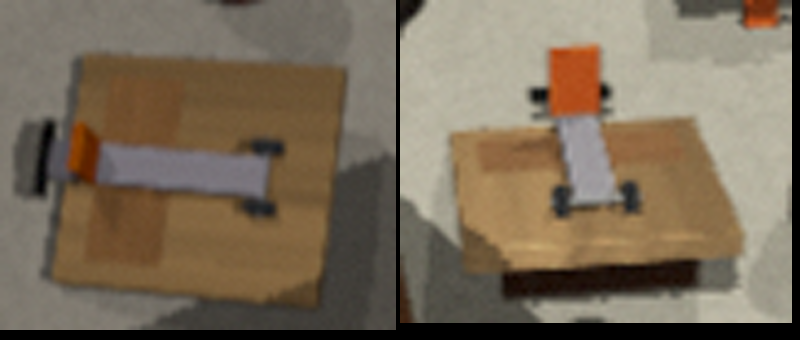

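The crop confirms it: wooden board, face down, with its leg, the orange tab at crop (83,152) and the hinge brackets at crop (262,148) and (258,208). Now the pose.

Run:
```python
from h import *
f=lambda x,y:(260+x/4.4-.4,180+y/4.4-.4)
g=lambda x,y:(242+(x-400)/4.9-.4,188+y/4.9-.4)
B=[onz("top",f(*p),.0143) for p in((78,55),(53,281))]
T=[onz("top",f(*p),.066) for p in((345,68),(318,305))]
print("bot",np.round(B,4),"top",np.round(T,4))
b=sum(B)/2;t=sum(T)/2; d=t-b; print("len",np.linalg.norm(d),"az deg from -y (toward +x)",np.degrees(np.arctan2(d[0],-d[1])), np.linalg.norm(B[1]-B[0]),np.linalg.norm(T[1]-T[0]))
e=B[0]-B[1]; print("edge yaw",np.degrees(np.arctan2(e[1],e[0])), [np.degrees(np.arctan2(*(T[i]-B[i])[[0,1]]*[1,-1])) for i in(0,1)])
print("tab top", tri(f(83,150),(276.9,203.8)))
print("tabtip", [tri(f(75,124),g(550,47)),tri(f(75,178),g(600,46))])
print("toe", [tri(f(45,122),g(608,92)),tri(f(40,195),g(532,95))])
print("brk", [tri(f(265,148),g(627,195)),tri(f(258,208),g(562,200))])
```

```text
bot [[ 0.5876 -0.0008  0.0143]
 [ 0.4412  0.0099  0.0143]] top [[ 0.5708 -0.166   0.066 ]
 [ 0.424  -0.1507  0.066 ]]
len 0.17177886908335596 az deg from -y (toward +x) -5.948460648118769 0.1468254454792249 0.14760677979759412
edge yaw -4.181339743460335 [np.float64(-5.801607155738624), np.float64(-6.099356809286472)]
tab top (array([ 0.51466522, -0.00670886,  0.05527663]), np.float64(0.0040862978345458595))
tabtip [(array([ 0.51325846, -0.00151824,  0.07986936]), np.float64(0.027585665241514023)), (array([ 0.51251521, -0.00433206,  0.07349864]), np.float64(0.03358869830244117))]
toe [(array([0.54100181, 0.01848491, 0.02131192]), np.float64(0.0006996658947599553)), (array([0.49322413, 0.01969716, 0.02559867]), np.float64(0.0004983334273770717))]
brk [(array([ 0.51965696, -0.11807453,  0.05905951]), np.float64(0.001869955391193495)), (array([ 0.48314251, -0.11446343,  0.05857016]), np.float64(0.0002318248749802276))]
```

```bash
python3 -m inch '[{"hand":1,"slide":[2.7,6,0],"yaw":0.18},{"hand":1,"slide":[5.4,12,0],"yaw":0.36},{"hand":1,"slide":[8,18,0],"yaw":0.54},{"hand":1,"slide":[11,24,0],"yaw":0.72},{"hand":1,"slide":[14,30,0],"yaw":0.9},{"hand":1,"slide":[17,36,0],"yaw":1.065},{"hand":1,"slide":[19,42,0],"yaw":1.065},{"hand":1,"slide":[22,48,0],"yaw":1.065},{"hand":1,"slide":[24.5,54,0],"yaw":1.065},{"hand":1,"slide":[27,60.5,-3],"yaw":1.065}]'
python3 - <<'E'
from h import *
s=sense();print(s["tcp_pos"],s["ee_rot"].round(3),s["joints"].round(1),s["time_s"])
E
```

```text
time_s: 1.35
tcp_pos: [0.5011, -0.0053, 0.2753]
ee_rot: [[-0.102, -0.995, 0.003], [-0.995, 0.102, 0.001], [-0.001, -0.003, -1.0]]
wrist_force: [1.5, -0.8, -0.6]
gripper_width: 0.015
[ 0.50114922 -0.00530041  0.27531006] [[-0.102 -0.995  0.003]
 [-0.995  0.102  0.001]
 [-0.001 -0.003 -1.   ]] [ 18.   10.7 -18.2   0.  -60.9 -23.9] 1.35
```

```bash
python3 -m inch '[{"hand":1,"slide":[1,2,-4],"yaw":0},{"hand":1,"slide":[1,2,-4],"yaw":0},{"hand":1,"slide":[1,2,-4],"yaw":0}]'
```

```text
time_s: 1.72
tcp_pos: [0.5101, 0.012, 0.2349]
ee_rot: [[-0.103, -0.995, 0.0], [-0.995, 0.103, -0.0], [0.0, -0.0, -1.0]]
wrist_force: [0.2, -0.3, -0.0]
gripper_width: 0.007
```

```bash
python3 -m inch '[{"hand":1,"slide":[0.5,0.9,-5],"yaw":0},{"hand":1,"slide":[0.5,0.8,-11],"yaw":0},{"hand":1,"slide":[0.5,0.8,-11],"yaw":0},{"hand":1,"slide":[0.5,0.8,-11],"yaw":0}]'
python3 - <<'E'
from h import *
s=capture("side");t=capture("top")
out=np.zeros((400,800,3),np.uint8)
out[:400,400:]=crop(s,242,150,80,80,5);out[:,:400]=crop(t,260,180,80,80,5); cv2.imwrite("pics/a1.png",out)
E
```

```text
time_s: 2.22
tcp_pos: [0.5167, 0.0201, 0.127]
ee_rot: [[-0.103, -0.995, 0.005], [-0.995, 0.103, 0.001], [-0.001, -0.004, -1.0]]
wrist_force: [0.7, 0.3, 0.6]
gripper_width: 0.003
```

View pics/a1.png

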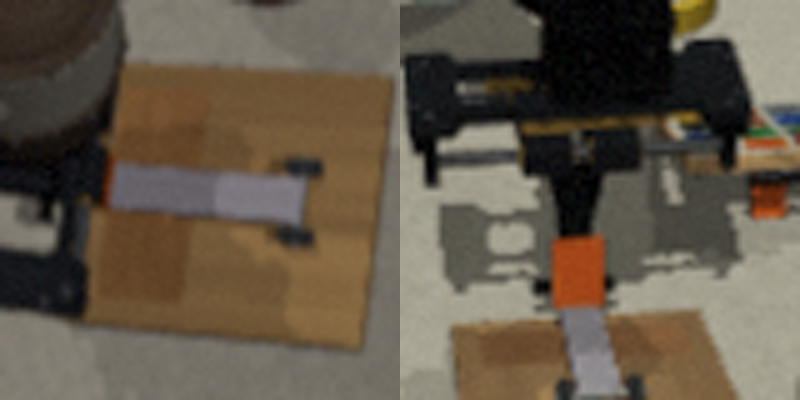

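The finger is lined up behind the tab: in the side crop the finger is at (577,200) and the tab at (580,270). Next I push along the arc.

```bash
python3 -m inch '[{"hand":1,"slide":[-0.08,-0.8,0.3],"yaw":0},{"hand":1,"slide":[-0.12,-1.2,1.7],"yaw":0},{"hand":1,"slide":[-0.16,-1.6,2.9],"yaw":0},{"hand":1,"slide":[-0.2,-2,4.2],"yaw":0},{"hand":1,"slide":[-0.26,-2.5,5.4],"yaw":0},{"hand":1,"slide":[-0.34,-3.3,6.8],"yaw":0},{"hand":1,"slide":[-0.4,-3.8,7.5],"yaw":0},{"hand":1,"slide":[-0.43,-4.2,8],"yaw":0},{"hand":1,"slide":[-0.43,-4.2,8],"yaw":0}]'
python3 - <<'E'
from h import *
s=capture("side");t=capture("top")
out=np.zeros((400,800,3),np.uint8)
out[:400,400:]=crop(s,242,160,80,80,5);out[:,:400]=crop(t,260,180,80,80,5); cv2.imwrite("pics/a2.png",out)
E
```

```text
time_s: 3.45
tcp_pos: [0.5109, -0.0218, 0.2047]
ee_rot: [[-0.103, -0.995, 0.001], [-0.995, 0.103, 0.0], [-0.0, -0.001, -1.0]]
wrist_force: [-0.6, 4.3, 2.8]
gripper_width: 0.007
```

View pics/a2.png

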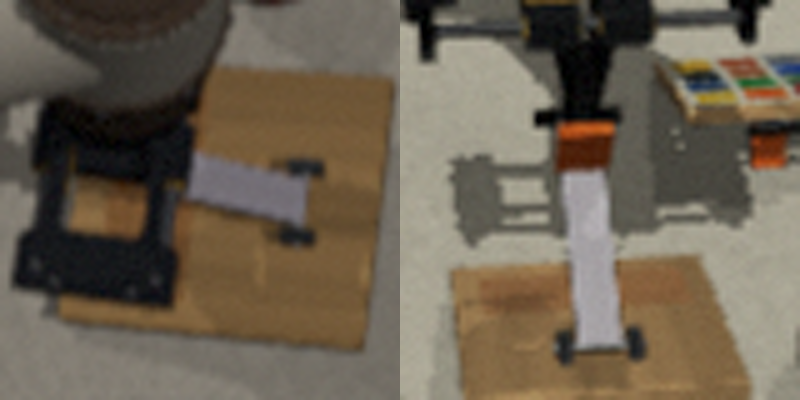

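The tab was pushed until the force rose to 4–5 N, so the leg is probably at its stop. I'll retract, move to the right and check.

```bash
python3 -m inch '[{"hand":1,"slide":[0.1,0.6,0],"yaw":0},{"hand":1,"slide":[0.1,0.6,5],"yaw":0},{"hand":1,"slide":[0.1,0.6,10],"yaw":0},{"hand":0.3,"slide":[-0.5,-6,10],"yaw":0},{"hand":0,"slide":[-1.2,-12,10],"yaw":0},{"hand":0,"slide":[-2,-18,10],"yaw":0},{"hand":0,"slide":[-3,-24,10],"yaw":0},{"hand":0,"slide":[-3,-24,10],"yaw":0},{"hand":0,"slide":[-3,-24,10],"yaw":0}]'
python3 - <<'E'
from h import *
s=capture("side");t=capture("top")
cv2.imwrite("pics/t3.png",t);cv2.imwrite("pics/s3.png",s)
out=np.zeros((400,800,3),np.uint8)
out[:400,400:]=crop(s,242,160,80,80,5);out[:,:400]=crop(t,265,180,80,80,5); cv2.imwrite("pics/a3.png",out)
E
```

```text
time_s: 4.68
tcp_pos: [0.4802, -0.2616, 0.3034]
ee_rot: [[-0.104, -0.995, -0.002], [-0.995, 0.104, 0.0], [-0.0, 0.002, -1.0]]
wrist_force: [0.4, 0.5, -0.2]
gripper_width: 0.605
```

View pics/a3.png

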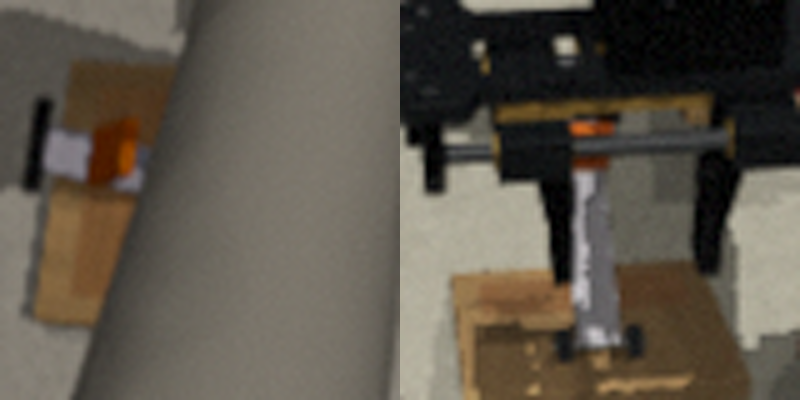

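Toe bar at crop (42,98)–(33,190), brackets in the side crop at (565,347) and (635,345). I'll turn these into positions.

Run:
```python
from h import *
f=lambda x,y:(265+x/5-.4,180+y/5-.4); g=lambda x,y:(242+(x-400)/5-.4,160+y/5-.4)
o=np.array([.5138,.0027]);u=np.array([-.103,-.995])
for h in(.10,.124): print("toe",onz("top",f(37.5,144),h),"u",(onz("top",f(37.5,144),h)[:2]-o)@u)
for a in(.4,.6,.7,.785):
    P=o+u*(.1197-.14*np.cos(a-.31)); z=.0597+.14*np.sin(a-.31); print(a,proj("top",[*P,z]))
for p in((565,347),(635,345)): print("brk",onz("side",g(*p),.06))
print("botcorners",onz("top",f(70,62),.0143),onz("top",f(33,320),.0143))
print(proj("top",[*(o+u*.1197),.06]),proj("side",[*(o+u*.1197),.06]))
```

```text
toe [0.52081934 0.00941399 0.1       ] u -0.007403414608755661
toe [0.5154284  0.00861608 0.124     ] u -0.006054222911271227
0.4 [267.45065617 212.36659315]
0.6 [269.08851629 210.40216077]
0.7 [270.71901037 209.53429078]
0.785 [272.53169741 208.86903812]
brk [ 0.48203578 -0.1182958   0.06      ]
brk [ 0.51904292 -0.12433451  0.06      ]
botcorners [ 0.58798758 -0.00434108  0.0143    ] [0.44073642 0.01115268 0.0143    ]
[319.09836908 220.11908765] [281.53979389 227.5539744 ]
```

The leg is at its stop: the toe lies at pixel (272.1,208.4), and the stop predicts (272.5,208.9). Next I bring the open jaws down over the leg at the hinge.

```bash
python3 -m inch '[{"hand":0.1,"slide":[0.8,6,0],"yaw":0},{"hand":0.1,"slide":[1.6,12,0],"yaw":0},{"hand":0.1,"slide":[2.1,14.9,-3],"yaw":0},{"hand":0.1,"slide":[2.1,14.9,-8],"yaw":0},{"hand":0.1,"slide":[2.1,14.9,-13],"yaw":0},{"hand":0.1,"slide":[2.1,14.9,-15.5],"yaw":0},{"hand":0.1,"slide":[2.1,14.9,-15.5],"yaw":0},{"hand":0.1,"slide":[2.1,14.9,-15.5],"yaw":0}]'
```

```text
time_s: 5.78
tcp_pos: [0.5027, -0.1118, 0.1506]
ee_rot: [[-0.101, -0.995, 0.002], [-0.995, 0.101, -0.0], [0.0, -0.002, -1.0]]
wrist_force: [0.1, -0.2, 1.8]
gripper_width: 0.9
```

```bash
python3 -m inch '[{"hand":0.1,"slide":[-0.1,-0.1,-1.5],"yaw":0},{"hand":0.1,"slide":[-0.1,-0.1,-2.4],"yaw":0},{"hand":0.1,"slide":[-0.1,-0.1,-2.4],"yaw":0},{"hand":0.4,"slide":[-0.1,-0.1,-2.4],"yaw":0},{"hand":0.4,"slide":[-0.1,-0.1,-2.4],"yaw":0},{"hand":0.4,"slide":[-0.1,-0.1,-2.4],"yaw":0}]';  python3 -m inch '[{"hand":0.74,"slide":[0,0,0],"yaw":0},{"hand":0.74,"slide":[0,0,0],"yaw":0},{"hand":0.74,"slide":[0,0,0],"yaw":0},{"hand":0.74,"slide":[0,0,0],"yaw":0}]'
```

```text
time_s: 6.52
tcp_pos: [0.5008, -0.1136, 0.1257]
ee_rot: [[-0.103, -0.995, 0.001], [-0.995, 0.103, 0.0], [-0.0, -0.001, -1.0]]
wrist_force: [0.1, -0.1, 0.6]
gripper_width: 0.656
time_s: 7.02
tcp_pos: [0.5011, -0.1136, 0.1254]
ee_rot: [[-0.103, -0.995, 0.001], [-0.995, 0.103, -0.0], [-0.0, -0.001, -1.0]]
wrist_force: [1.4, -0.9, -1.2]
gripper_width: 0.285
```

The jaws closed on the leg itself, at about 24.8 mm. I'll try a light-grip lift along the arc.

```bash
python3 -m inch '[{"hand":0.78,"slide":[0,0,0],"yaw":0},{"hand":0.78,"slide":[0,0,0],"yaw":0},{"hand":0.78,"slide":[0.05,0.4,0.7],"yaw":0},{"hand":0.78,"slide":[0.1,0.85,1.4],"yaw":0},{"hand":0.78,"slide":[0.14,1.35,2.1],"yaw":0},{"hand":0.78,"slide":[0.14,1.35,2.1],"yaw":0},{"hand":0.78,"slide":[0.14,1.35,2.1],"yaw":0}]'
python3 - <<'E'
from h import *
s=capture("side");cv2.imwrite("pics/a4.png",crop(s,222,150,120,100,5)); print(sense()["wrist_force"],sense()["moment"])
E
```

```text
time_s: 7.9
tcp_pos: [0.5018, -0.1, 0.1462]
ee_rot: [[-0.103, -0.995, -0.001], [-0.995, 0.103, 0.0], [-0.0, 0.001, -1.0]]
wrist_force: [0.5, -0.7, -4.1]
gripper_width: 0.269
[-0.78725093  0.71825122 -4.40088638] [-0.11706772  0.11533113 -0.01942682]
```

View pics/a4.png

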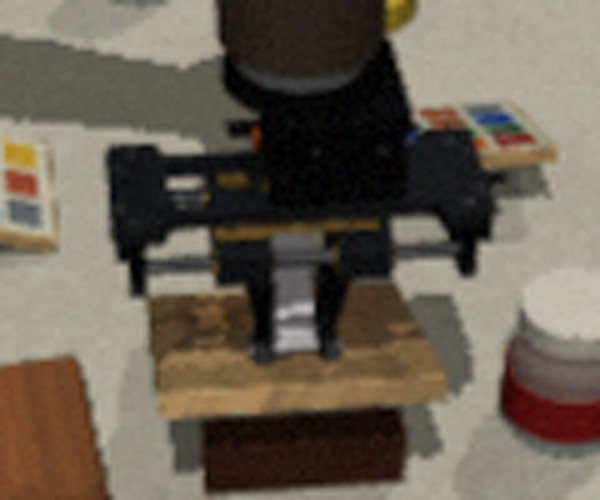

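```bash
cat >> h.py <<'E'
o=np.array([.5138,.0027]);u=np.array([-.103,-.995]);v=np.array([.995,-.103])
def W(U,H,V=0): return np.array([*(o+u*U+v*V),H])
def board(hu,hh,phi,z,x,V):  # point at chart z, x(out of back; hinge at 130,13.5) given hinge at (hu,hh)
    c,s=np.cos(phi),np.sin(phi); dz,dx=z-.130,x-.0135
    return W(hu+dz*c-dx*s, hh+dz*s+dx*c, V)
E
python3 - <<'E'
from h import *
for phi in(.31,.4,.5):
    print(phi,[(5*(proj("side",board(.1063,.0805,phi,z,x,V))-[222,150])).round() for z,x,V in((0,.0075,-.075),(0,.0075,.075),(.17,.0075,-.075),(.17,-.0075,-.075),(.17,-.0075,.075))])
E
```

```text
0.31 [array([145., 277.]), array([393., 262.]), array([160., 392.]), array([161., 419.]), array([447., 399.])]
0.4 [array([146., 296.]), array([394., 280.]), array([159., 386.]), array([161., 414.]), array([448., 394.])]
0.5 [array([147., 317.]), array([394., 301.]), array([159., 379.]), array([161., 408.]), array([449., 388.])]
```

The board is at φ≈0.39, so it has slipped only partly and its bottom edge hangs about 12 mm up. I'll loosen the grip a bit to let it pivot.

```bash
for c in 0.74 0.73; do :; done; python3 -m inch '[{"hand":0.75,"slide":[0,0,0],"yaw":0},{"hand":0.75,"slide":[0,0,0],"yaw":0}]'; python3 -m inch '[{"hand":0.74,"slide":[0,0,0],"yaw":0},{"hand":0.74,"slide":[0,0,0],"yaw":0}]';python3 - <<'E'
from h import *
s=capture("side");cv2.imwrite("pics/a5.png",s); print(sense()["wrist_force"],sense()["moment"])
b=cv2.imread("pics/a4.png"); print(cv2.absdiff(crop(s,222,150,120,100,5),b)[250:420].mean())
E
```

```text
time_s: 8.2
tcp_pos: [0.502, -0.1002, 0.1461]
ee_rot: [[-0.103, -0.995, -0.001], [-0.995, 0.103, -0.0], [0.0, 0.001, -1.0]]
wrist_force: [-0.2, 0.1, -4.8]
gripper_width: 0.268
time_s: 8.45
tcp_pos: [0.5021, -0.1001, 0.1463]
ee_rot: [[-0.103, -0.995, -0.0], [-0.995, 0.103, -0.0], [0.0, 0.0, -1.0]]
wrist_force: [-0.1, 1.3, -4.9]
gripper_width: 0.267
[-0.14874862  0.37284961 -4.2077818 ] [-0.1634048   0.10216904  0.01337384]
2.593656862745098
```

```bash
python3 -m inch '[{"hand":0.733,"slide":[0,0,0],"yaw":0},{"hand":0.733,"slide":[0,0,0],"yaw":0}]'; python3 -m inch '[{"hand":0.728,"slide":[0,0,0],"yaw":0},{"hand":0.728,"slide":[0,0,0],"yaw":0}]';python3 - <<'E'
from h import *
s=capture("side");print(sense()["wrist_force"])
b=cv2.imread("pics/a4.png");c=crop(s,222,150,120,100,5); cv2.imwrite("pics/a6.png",c); print(cv2.absdiff(c,b)[250:420].mean())
# bottom-edge row: brightness jump on columns
for i in(b,c): print([int(i[r,175].sum()) for r in range(262,330,4)])
E
```

```text
time_s: 8.75
tcp_pos: [0.5021, -0.1001, 0.1464]
ee_rot: [[-0.103, -0.995, 0.0], [-0.995, 0.103, 0.0], [-0.0, -0.0, -1.0]]
wrist_force: [0.9, -0.5, -4.7]
gripper_width: 0.271
time_s: 9.0
tcp_pos: [0.5022, -0.1001, 0.1465]
ee_rot: [[-0.103, -0.995, 0.0], [-0.995, 0.103, 0.0], [-0.0, -0.0, -1.0]]
wrist_force: [-0.1, -0.1, -2.5]
gripper_width: 0.273
[ 0.75808916 -1.07951007 -3.3064696 ]
8.52971568627451
[182, 159, 220, 377, 502, 471, 486, 467, 346, 208, 186, 180, 169, 154, 156, 185, 187]
[183, 150, 214, 375, 497, 473, 481, 482, 488, 494, 483, 443, 324, 249, 245, 206, 161]
```

Loosening to 0.728 let it pivot to φ≈0.5, with its bottom edge back on the table. I continue the arc with this light grip.

```bash
python3 -m inch '[{"hand":0.73,"slide":[0.03,0.3,0.35],"yaw":0},{"hand":0.73,"slide":[0.06,0.6,0.7],"yaw":0},{"hand":0.73,"slide":[0.09,0.9,1.0],"yaw":0},{"hand":0.73,"slide":[0.12,1.2,1.3],"yaw":0},{"hand":0.73,"slide":[0.15,1.5,1.6],"yaw":0},{"hand":0.73,"slide":[0.18,1.8,1.9],"yaw":0},{"hand":0.728,"slide":[0.18,1.8,1.9],"yaw":0},{"hand":0.728,"slide":[0.18,1.8,1.9],"yaw":0}]';python3 - <<'E'
from h import *
s=capture("side");t=capture("top");print(sense()["wrist_force"])
c=crop(s,222,150,120,100,5)
cv2.imwrite("pics/a7.png",c)
for phi in(.5,.6,.7,.8):
    print(phi,[(5*(proj("side",board(.0882,.0998,phi,z,x,V))-[222,150])).round() for z,x,V in((0,.0075,-.075),(0,.0075,.075),(.17,.0075,-.075),(.17,-.0075,-.075),(.17,-.0075,.075))])
E
```

```text
time_s: 10.05
tcp_pos: [0.504, -0.0821, 0.1654]
ee_rot: [[-0.103, -0.995, 0.0], [-0.995, 0.103, 0.0], [-0.0, -0.0, -1.0]]
wrist_force: [0.4, -0.7, -3.4]
gripper_width: 0.277
[ 0.46157123  0.42213942 -3.74017816]
0.5 [array([144., 273.]), array([391., 258.]), array([156., 328.]), array([157., 356.]), array([445., 337.])]
0.6 [array([145., 295.]), array([392., 279.]), array([155., 320.]), array([157., 349.]), array([445., 330.])]
0.7 [array([147., 316.]), array([394., 301.]), array([155., 312.]), array([157., 341.]), array([446., 323.])]
0.8 [array([148., 338.]), array([395., 322.]), array([155., 304.]), array([156., 333.]), array([446., 315.])]
```

View pics/a7.png

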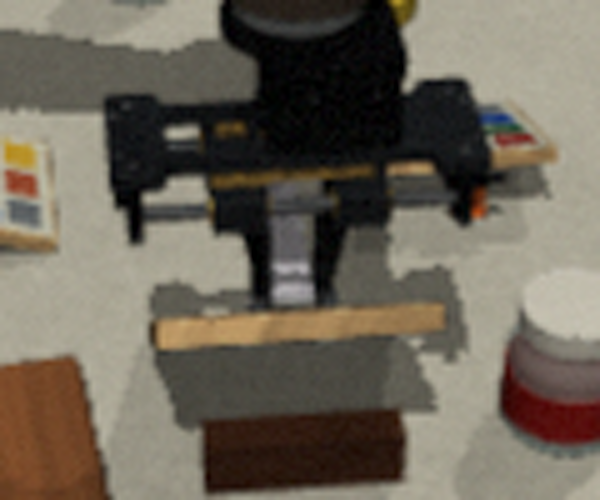

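The top edge is at (155,318)–(445,328), so φ≈0.65–0.7: the method works. I continue.

```bash
python3 -m inch '[{"hand":0.729,"slide":[0.03,0.3,0.3],"yaw":0},{"hand":0.729,"slide":[0.07,0.7,0.6],"yaw":0},{"hand":0.729,"slide":[0.11,1.1,0.9],"yaw":0},{"hand":0.729,"slide":[0.15,1.5,1.15],"yaw":0},{"hand":0.729,"slide":[0.2,2,1.45],"yaw":0},{"hand":0.729,"slide":[0.25,2.5,1.7],"yaw":0},{"hand":0.729,"slide":[0.3,3,1.95],"yaw":0},{"hand":0.729,"slide":[0.35,3.4,2.1],"yaw":0},{"hand":0.728,"slide":[0.35,3.4,2.1],"yaw":0},{"hand":0.728,"slide":[0.35,3.4,2.1],"yaw":0}]';python3 - <<'E'
from h import *
s=capture("side");print(sense()["wrist_force"],sense()["moment"])
c=crop(s,222,130,120,100,5)
cv2.imwrite("pics/a8.png",c)
for phi in(.7,.8,.9,1.0):
    print(phi,[(5*(proj("side",board(.0545,.1205,phi,z,x,V))-[222,130])).round() for z,x,V in((0,-.0075,-.075),(0,-.0075,.075),(.17,.0075,-.075),(.17,-.0075,-.075),(.17,-.0075,.075))])
E
```

```text
time_s: 11.4
tcp_pos: [0.5074, -0.0482, 0.1866]
ee_rot: [[-0.103, -0.995, 0.0], [-0.995, 0.103, -0.0], [0.0, -0.0, -1.0]]
wrist_force: [-1.9, -2.5, 2.4]
gripper_width: 0.271
[-2.01981717 -2.80479258  2.2257665 ] [-0.82240435  0.83953089  0.05127075]
0.7 [array([144., 380.]), array([388., 365.]), array([150., 340.]), array([152., 369.]), array([437., 352.])]
0.8 [array([145., 401.]), array([390., 385.]), array([149., 333.]), array([151., 361.]), array([437., 344.])]
0.9 [array([147., 421.]), array([393., 406.]), array([149., 325.]), array([151., 353.]), array([437., 336.])]
1.0 [array([148., 441.]), array([395., 425.]), array([148., 317.]), array([150., 344.]), array([436., 327.])]
```

View pics/a8.png

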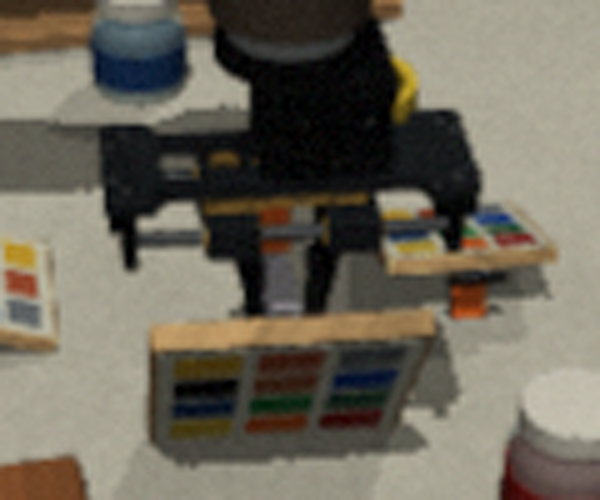

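The face is now visible: top edge (150,325)–(435,313), bottom left corner (150,445), φ≈1.0. I continue towards upright.

```bash
python3 -m inch '[{"hand":0.729,"slide":[0.06,0.6,0.45],"yaw":0},{"hand":0.729,"slide":[0.12,1.2,0.7],"yaw":0},{"hand":0.729,"slide":[0.19,1.9,0.95],"yaw":0},{"hand":0.729,"slide":[0.25,2.5,1.1],"yaw":0},{"hand":0.729,"slide":[0.32,3.1,1.2],"yaw":0},{"hand":0.729,"slide":[0.39,3.8,1.3],"yaw":0},{"hand":0.729,"slide":[0.46,4.5,1.35],"yaw":0},{"hand":0.729,"slide":[0.52,5.1,1.35],"yaw":0},{"hand":0.729,"slide":[0.52,5.1,1.35],"yaw":0}]';python3 - <<'E'
from h import *
s=capture("side");print(sense()["wrist_force"],sense()["moment"])
c=crop(s,222,120,120,100,5)
cv2.imwrite("pics/a9.png",c)
for phi in(1,1.2,1.4,1.6):
    print(phi,[(5*(proj("side",board(.0037,.133,phi,z,x,V))-[222,120])).round() for z,x,V in((0,-.0075,-.075),(0,-.0075,.075),(.17,.0075,-.075),(.17,-.0075,-.075),(.17,-.0075,.075))])
E
```

```text
time_s: 12.58
tcp_pos: [0.5127, 0.0034, 0.1998]
ee_rot: [[-0.102, -0.995, 0.0], [-0.995, 0.102, 0.0], [-0.0, -0.0, -1.0]]
wrist_force: [-0.3, 0.0, -4.0]
gripper_width: 0.279
[ 0.28562509  0.18652625 -4.37139661] [-0.08566563  0.1231816   0.02563609]
1 [array([143., 423.]), array([383., 408.]), array([142., 292.]), array([144., 318.]), array([421., 303.])]
1.2 [array([145., 458.]), array([389., 443.]), array([141., 278.]), array([143., 301.]), array([420., 286.])]
1.4 [array([148., 490.]), array([395., 474.]), array([140., 265.]), array([142., 285.]), array([419., 270.])]
1.6 [array([151., 515.]), array([403., 499.]), array([139., 255.]), array([141., 269.]), array([417., 255.])]
```

View pics/a9.png

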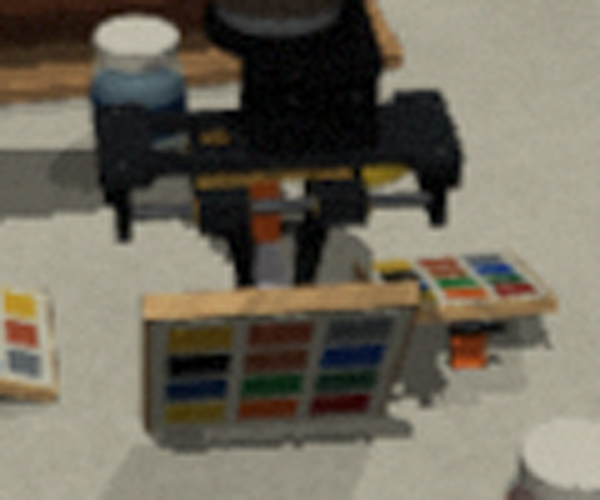

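It is hanging at φ≈1.0 and carries its full weight of about 4.3 N. I'll loosen a hair so it can swing down.

```bash
python3 -m inch '[{"hand":0.728,"slide":[0,0,0],"yaw":0},{"hand":0.727,"slide":[0,0,0],"yaw":0}]';python3 -m inch '[{"hand":0.726,"slide":[0,0,0],"yaw":0}]'
python3 - <<'E'
from h import *
s=capture("side")
b=cv2.imread("pics/a9.png");c=crop(s,222,120,120,100,5); cv2.imwrite("pics/a10.png",c)
for i in(b,c): print([int(i[r,220].sum()) for r in range(400,500,4)],[int(i[r,170].sum()) for r in range(260,340,4)])
E
```

```text
time_s: 12.88
tcp_pos: [0.5125, 0.0028, 0.1998]
ee_rot: [[-0.103, -0.995, -0.0], [-0.995, 0.103, -0.0], [0.0, 0.0, -1.0]]
wrist_force: [-0.3, -0.7, -4.4]
gripper_width: 0.272
time_s: 13.0
tcp_pos: [0.5127, 0.0028, 0.1999]
ee_rot: [[-0.103, -0.995, 0.0], [-0.995, 0.103, 0.0], [-0.0, -0.0, -1.0]]
wrist_force: [-0.4, 0.7, -4.2]
gripper_width: 0.275
[158, 171, 141, 151, 158, 177, 205, 231, 253, 255, 230, 234, 306, 401, 401, 404, 412, 415, 417, 414, 416, 416, 411, 408, 421] [485, 488, 493, 494, 484, 481, 480, 478, 473, 452, 441, 432, 426, 429, 406, 294, 198, 170, 151, 152]
[49, 86, 150, 181, 153, 150, 148, 149, 186, 210, 221, 255, 329, 410, 417, 409, 402, 405, 419, 428, 417, 407, 404, 404, 417] [484, 494, 493, 483, 489, 485, 478, 463, 433, 441, 437, 427, 410, 377, 242, 213, 214, 179, 156, 158]
```

```bash
python3 -m inch '[{"hand":0.726,"slide":[0,0,0],"yaw":0},{"hand":0.725,"slide":[0,0,0],"yaw":0},{"hand":0.725,"slide":[0,0,0],"yaw":0}]';python3 -m inch '[{"hand":0.724,"slide":[0,0,0],"yaw":0},{"hand":0.724,"slide":[0,0,0],"yaw":0}]'
python3 - <<'E'
from h import *
s=capture("side")
b=cv2.imread("pics/a10.png");c=crop(s,222,120,120,100,5); cv2.imwrite("pics/a11.png",c)
for i in(b,c): print([int(i[r,220].sum()) for r in range(400,500,4)],[int(i[r,170].sum()) for r in range(260,340,4)])
E
```

```text
time_s: 13.42
tcp_pos: [0.5129, 0.0029, 0.2002]
ee_rot: [[-0.103, -0.995, 0.001], [-0.995, 0.103, 0.0], [-0.0, -0.001, -1.0]]
wrist_force: [1.4, 0.2, -0.0]
gripper_width: 0.276
time_s: 13.68
tcp_pos: [0.5129, 0.0032, 0.2002]
ee_rot: [[-0.103, -0.995, 0.001], [-0.995, 0.103, 0.0], [-0.0, -0.001, -1.0]]
wrist_force: [-0.0, -0.6, 1.4]
gripper_width: 0.279
[49, 86, 150, 181, 153, 150, 148, 149, 186, 210, 221, 255, 329, 410, 417, 409, 402, 405, 419, 428, 417, 407, 404, 404, 417] [484, 494, 493, 483, 489, 485, 478, 463, 433, 441, 437, 427, 410, 377, 242, 213, 214, 179, 156, 158]
[450, 367, 344, 444, 417, 392, 375, 345, 296, 293, 271, 250, 245, 246, 246, 248, 270, 303, 322, 316, 318, 327, 346, 366, 325] [476, 481, 492, 484, 477, 476, 478, 481, 483, 477, 473, 474, 474, 471, 467, 469, 474, 464, 424, 319]
```

The load went to zero, so I need to see where it ended up.

Run:
```python
from h import *
s=capture("side");t=capture("top");cv2.imwrite("pics/s12.png",s);cv2.imwrite("pics/t12.png",t)
out=np.zeros((500,800,3),np.uint8)
out[:500,400:]=crop(s,232,130,80,100,5);out[:400,:400]=crop(t,245,180,80,80,5); cv2.imwrite("pics/a12.png",out)
```

```text
(no output)
```

View pics/a12.png

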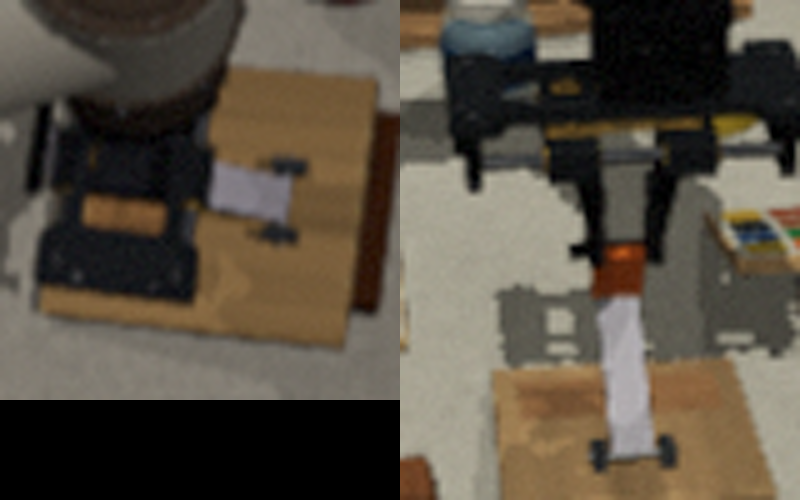

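Run:
```python
from h import *
f=lambda x,y:(245+x/5-.4,180+y/5-.4); g=lambda x,y:(232+(x-400)/5-.4,130+y/5-.4)
def uv(P): d=P[:2]-o; return np.r_[d@u,d@v,P[2]].round(4)
for h in(.015,.03,.05): print(h,"topL/R",uv(onz("top",f(378,72),h)),uv(onz("top",f(345,348),h)),"botR",uv(onz("top",f(38,314),.015)))
for p,q in(((282,165),(665,453)),((275,235),(600,455))): P,e=tri(f(*p),g(*q)); print("brk",P,uv(P),e)
P,e=tri(f(40,146),g(608,250)); print("toe",uv(P),e)
print("toe@",[uv(onz("top",f(40,146),h)) for h in(.08,.1,.12,.14)])
print("blk",uv(onz("top",f(395,115),.034)),uv(onz("top",f(378,308),.034)),uv(onz("top",f(357,308),.034)))
print("botL side", uv(onz("side",g(492,368),.015)),uv(onz("side",g(735,362),.015)))
```

```text
0.015 topL/R [0.1162 0.0842 0.015 ] [ 0.1166 -0.0734  0.015 ] botR [-0.0532 -0.0774  0.015 ]
0.03 topL/R [0.1156 0.0802 0.03  ] [ 0.1159 -0.0756  0.03  ] botR [-0.0532 -0.0774  0.015 ]
0.05 topL/R [0.1147 0.0749 0.05  ] [ 0.115  -0.0785  0.05  ] botR [-0.0532 -0.0774  0.015 ]
brk [ 0.5230754  -0.06787842  0.04201222] [0.0693 0.0165 0.042 ] 0.0028131063871519777
brk [ 0.48499636 -0.06500165  0.04428368] [ 0.0703 -0.0217  0.0443] 0.0002472994155127234
toe [-0.0581 -0.0024  0.0949] 0.0037182283257825347
toe@ [array([-0.0597,  0.0027,  0.08  ]), array([-0.0577, -0.0016,  0.1   ]), array([-0.0558, -0.0058,  0.12  ]), array([-0.0538, -0.0101,  0.14  ])]
blk [0.1275 0.056  0.034 ] [ 0.1309 -0.0521  0.034 ] [ 0.1196 -0.0536  0.034 ]
botL side [-0.0522 -0.0764  0.015 ] [-0.0435  0.074   0.015 ]
```

The board slid out of the grip and fell back face down, still nearly where it was:
- Its top end just rests on the block (φ≈0.2).
- The bottom edge is at u≈−0.05.
- The leg has partly closed, to roughly 0.6.

First I push the tab to its stop again.

```bash
python3 -m inch '[{"hand":0.7,"slide":[0,0,3],"yaw":0},{"hand":1,"slide":[0,0,4.5],"yaw":0},{"hand":1,"slide":[0.4,3.9,4.5],"yaw":0},{"hand":1,"slide":[0.4,3.9,2],"yaw":0},{"hand":1,"slide":[0.4,3.9,-2.2],"yaw":0},{"hand":1,"slide":[0.4,3.9,-2.2],"yaw":0},{"hand":1,"slide":[0.4,3.9,-2.2],"yaw":0}]'; python3 -m inch '[{"hand":1,"slide":[-0.06,-0.6,0.3],"yaw":0},{"hand":1,"slide":[-0.12,-1.1,0.9],"yaw":0},{"hand":1,"slide":[-0.16,-1.6,1.4],"yaw":0},{"hand":1,"slide":[-0.22,-2.1,1.9],"yaw":0},{"hand":1,"slide":[-0.22,-2.2,1.9],"yaw":0}]'
```

```text
time_s: 14.7
tcp_pos: [0.5175, 0.0421, 0.1791]
ee_rot: [[-0.102, -0.995, 0.002], [-0.995, 0.102, 0.0], [-0.0, -0.002, -1.0]]
wrist_force: [0.2, -0.3, 0.7]
gripper_width: 0.006
time_s: 15.32
tcp_pos: [0.5152, 0.0205, 0.1986]
ee_rot: [[-0.103, -0.995, 0.004], [-0.995, 0.103, 0.002], [-0.002, -0.003, -1.0]]
wrist_force: [-1.6, 7.4, 7.9]
gripper_width: -0.001
```

```bash
python3 -m inch '[{"hand":1,"slide":[0.06,0.6,0],"yaw":0},{"hand":1,"slide":[0.06,0.6,5],"yaw":0},{"hand":0.6,"slide":[0.1,6,9],"yaw":0},{"hand":0.3,"slide":[0.1,12,9],"yaw":0},{"hand":0.3,"slide":[0.1,18,9],"yaw":0},{"hand":0.3,"slide":[0.1,18,9],"yaw":0},{"hand":0.3,"slide":[0.1,18,9],"yaw":0}]'
python3 - <<'E'
from h import *
for n,(U,H) in {"top":(.072,.043),"side":(.072,.043)}.items():
    i=capture(n); cv2.imwrite(f"pics/{n}13.png",i)
    c=proj(n,W(U,H)); print(n,"pred",c.round(1))
    x,y=(c-[75,40]).astype(int); hsv=cv2.cvtColor(i,cv2.COLOR_BGR2HSV)[y:y+80,x:x+110]
    for nm,lo,hi,mn in(("dark",(0,0,0),(180,255,55),5),("orange",(3,190,90),(14,255,255),8),("wood",(10,70,90),(22,200,255),200)):
        k,l,st,ce=cv2.connectedComponentsWithStats(cv2.inRange(hsv,lo,hi))
        print(nm,[(st[j][:2]+[x,y]).tolist()+st[j][2:].tolist()+(ce[j]+[x,y]).round(1).tolist() for j in range(1,k) if st[j][4]>=mn])
E
```

```text
time_s: 16.2
tcp_pos: [0.515, 0.1996, 0.286]
ee_rot: [[-0.102, -0.995, -0.002], [-0.995, 0.102, -0.002], [0.002, 0.002, -1.0]]
wrist_force: [0.8, -0.3, 0.8]
gripper_width: 0.487
top pred [301.2 219. ]
dark [[308, 179, 11, 2, 15, 312.9, 179.3], [253, 199, 6, 19, 60, 255.4, 208.3], [315, 203, 10, 40, 181, 319.7, 222.4], [300, 212, 6, 3, 16, 302.7, 212.9], [297, 225, 7, 3, 15, 300.1, 226.3]]
orange [[272, 203, 5, 12, 36, 273.6, 207.9]]
wood [[253, 191, 68, 59, 2641, 288.0, 220.4]]
side pred [279.4 220.8]
dark [[311, 185, 3, 3, 7, 311.9, 185.7], [271, 218, 2, 6, 11, 271.5, 220.7], [284, 218, 3, 5, 12, 285.1, 220.0], [209, 226, 10, 34, 167, 213.2, 242.8], [262, 233, 41, 15, 484, 282.2, 240.3]]
orange [[271, 180, 10, 1, 10, 275.5, 180.0]]
wood [[250, 202, 57, 34, 1431, 276.8, 219.2], [213, 221, 32, 39, 921, 228.8, 241.0]]
```

Run:
```python
from h import *
def uv(P): d=P[:2]-o; return np.r_[d@u,d@v,P[2]].round(4)
H=[]
for p,q in(((302.7,212.9),(285.1,220)),((300.1,226.3),(271.5,220.7))):
    P,e=tri(p,q); print("brk",P.round(4),uv(P),round(e,4)); H.append(P)
h=sum(H)/2; hu=uv(h); print("hinge",h,hu)
for ph in(.18,.22):
  for th in(.6,.7,.785):
    a=th-ph
    print(ph,th,"toe",proj("top",W(hu[0]-.14*np.cos(a),hu[2]+.14*np.sin(a),hu[1])).round(1),"tabtip",proj("top",W(hu[0]-.108*np.cos(a)+.044*np.sin(a),hu[2]+.108*np.sin(a)+.044*np.cos(a),hu[1])).round(1))
```

```text
brk [ 0.5224 -0.0724  0.0464] [0.0739 0.0163 0.0464] 0.0009
brk [ 0.4851 -0.0663  0.0452] [ 0.0716 -0.0215  0.0452] 0.0015
hinge [ 0.50373296 -0.06936488  0.0457783 ] [ 0.0727 -0.0026  0.0458]
0.18 0.6 toe [253.4 209.1] tabtip [271.1 209.2]
0.18 0.7 toe [255.6 208.3] tabtip [274.5 208.9]
0.18 0.785 toe [257.8 207.8] tabtip [277.6 208.9]
0.22 0.6 toe [252.7 209.4] tabtip [269.8 209.3]
0.22 0.7 toe [254.6 208.6] tabtip [273.1 209. ]
0.22 0.785 toe [256.7 208. ] tabtip [276.1 208.9]
```

The leg is open again: the toe centroid is at pixel 255.4 against 256.7 predicted, and 7 N was felt at the stop. The hinge is at (0.504,−0.069,0.046). I regrip there.

```bash
python3 -m inch '[{"hand":0.3,"slide":[-0.2,-6,0],"yaw":0},{"hand":0.3,"slide":[-0.5,-12,0],"yaw":0},{"hand":0.3,"slide":[-0.8,-18,0],"yaw":0},{"hand":0.3,"slide":[-1,-24,0],"yaw":0},{"hand":0.3,"slide":[-1,-26,-1],"yaw":0},{"hand":0.3,"slide":[-1,-26,-6],"yaw":0},{"hand":0.3,"slide":[-1,-26,-11],"yaw":0},{"hand":0.3,"slide":[-1,-26,-14.5],"yaw":0},{"hand":0.3,"slide":[-1,-26,-14.5],"yaw":0},{"hand":0.3,"slide":[-1,-26,-14.5],"yaw":0}]'
```

```text
time_s: 17.55
tcp_pos: [0.5062, -0.0606, 0.1433]
ee_rot: [[-0.103, -0.995, 0.002], [-0.995, 0.103, -0.0], [-0.0, -0.002, -1.0]]
wrist_force: [0.8, 0.5, 0.4]
gripper_width: 0.703
```

```bash
python3 -m inch '[{"hand":0.3,"slide":[-0.15,0,-1.6],"yaw":0},{"hand":0.3,"slide":[-0.15,0,-3.2],"yaw":0},{"hand":0.3,"slide":[-0.15,0,-3.2],"yaw":0},{"hand":0.6,"slide":[-0.15,0,-3.2],"yaw":0},{"hand":0.75,"slide":[-0.15,0,-3.2],"yaw":0},{"hand":0.78,"slide":[-0.15,0,-3.2],"yaw":0},{"hand":0.78,"slide":[-0.15,0,-3.2],"yaw":0},{"hand":0.78,"slide":[-0.15,0,-3.2],"yaw":0}]'
```

```text
time_s: 18.55
tcp_pos: [0.504, -0.0599, 0.1111]
ee_rot: [[-0.103, -0.995, 0.001], [-0.995, 0.103, 0.0], [-0.0, -0.001, -1.0]]
wrist_force: [-2.5, 3.0, 6.1]
gripper_width: 0.269
```

```bash
python3 -m inch '[{"hand":0.735,"slide":[0.04,0.4,0.8],"yaw":0},{"hand":0.735,"slide":[0.09,0.9,1.67],"yaw":0},{"hand":0.73,"slide":[0.14,1.4,2.4],"yaw":0},{"hand":0.73,"slide":[0.2,2,3.15],"yaw":0},{"hand":0.728,"slide":[0.2,2,3.15],"yaw":0},{"hand":0.728,"slide":[0.2,2,3.15],"yaw":0},{"hand":0.728,"slide":[0.2,2,3.15],"yaw":0}]'; python3 -m inch '[{"hand":0.728,"slide":[0,0,0],"yaw":0}]'
```

```text
time_s: 19.42
tcp_pos: [0.5059, -0.0401, 0.1412]
ee_rot: [[-0.103, -0.995, -0.0], [-0.995, 0.103, 0.0], [-0.0, 0.0, -1.0]]
wrist_force: [0.5, 0.5, -3.0]
gripper_width: 0.273
time_s: 19.55
tcp_pos: [0.5059, -0.0401, 0.1412]
ee_rot: [[-0.103, -0.995, -0.0], [-0.995, 0.103, 0.0], [-0.0, 0.0, -1.0]]
wrist_force: [-0.1, 0.1, -3.1]
gripper_width: 0.272
```

The load is −3 N, about two thirds of the weight, so the bottom edge is on the table. I continue.

```bash
python3 -m inch '[{"hand":0.728,"slide":[0.04,0.4,0.45],"yaw":0},{"hand":0.728,"slide":[0.09,0.9,0.9],"yaw":0},{"hand":0.728,"slide":[0.14,1.4,1.3],"yaw":0},{"hand":0.728,"slide":[0.19,1.85,1.7],"yaw":0},{"hand":0.728,"slide":[0.24,2.35,2.1],"yaw":0},{"hand":0.728,"slide":[0.3,2.9,2.45],"yaw":0},{"hand":0.728,"slide":[0.3,2.9,2.45],"yaw":0}]'; python3 -m inch '[{"hand":0.728,"slide":[0,0,0],"yaw":0},{"hand":0.728,"slide":[0,0,0],"yaw":0}]'
```

```text
time_s: 20.42
tcp_pos: [0.5093, -0.0106, 0.1663]
ee_rot: [[-0.102, -0.995, 0.001], [-0.995, 0.102, 0.0], [-0.0, -0.001, -1.0]]
wrist_force: [0.8, -1.4, -1.8]
gripper_width: 0.276
time_s: 20.68
tcp_pos: [0.5092, -0.0111, 0.166]
ee_rot: [[-0.103, -0.995, 0.001], [-0.995, 0.103, 0.0], [-0.0, -0.001, -1.0]]
wrist_force: [0.1, -1.5, -1.1]
gripper_width: 0.273
```

```bash
cat > m.py <<'E'
from h import *
import sys
gu,gh=float(sys.argv[1]),float(sys.argv[2])
i=capture("side"); hsv=cv2.cvtColor(i,cv2.COLOR_BGR2HSV)
c=proj("side",W(gu,gh))
# top edge strip: wood colour, bottom: wood/white->table; print rows along a column at V=-.05
x=int(round(proj("side",W(gu+.03,gh+.02,-.05))[0])); y=int(c[1])
print("col",x,"rows",y-30,[tuple(int(k) for k in hsv[r,x]) for r in range(y-15,y+45,2)])
for phi in(.7,.8,.9,1,1.1,1.2,1.3,1.4,1.5,1.6,1.7,1.85):
    print(phi,[proj("side",board(gu,gh,phi,z,xx,-.05)).round(1).tolist() for z,xx in((.17,.0075),(.17,-.0075),(0,-.0075))],"bottom h",round(board(gu,gh,phi,0,-.0075,0)[2],4))
E
python3 -m inch '[{"hand":0.728,"slide":[0.05,0.5,0.27],"yaw":0},{"hand":0.728,"slide":[0.1,1,0.55],"yaw":0},{"hand":0.728,"slide":[0.16,1.6,0.8],"yaw":0},{"hand":0.728,"slide":[0.23,2.25,1.1],"yaw":0},{"hand":0.728,"slide":[0.23,2.25,1.1],"yaw":0},{"hand":0.728,"slide":[0.23,2.25,1.1],"yaw":0}]'; python3 m.py 0.002 0.121
```

```text
time_s: 21.42
tcp_pos: [0.5114, 0.0116, 0.177]
ee_rot: [[-0.103, -0.995, 0.001], [-0.995, 0.103, 0.0], [-0.0, -0.001, -1.0]]
wrist_force: [1.1, -1.7, 0.3]
gripper_width: 0.272
col 260 rows 153 [(20, 118, 52), (22, 55, 107), (26, 29, 148), (26, 32, 169), (26, 32, 167), (25, 29, 165), (24, 30, 163), (22, 35, 169), (18, 106, 174), (17, 118, 183), (18, 116, 158), (25, 67, 65), (22, 189, 66), (21, 139, 57), (0, 0, 0), (102, 46, 28), (107, 246, 27), (28, 69, 48), (22, 209, 67), (23, 32, 72), (30, 32, 71), (27, 34, 74), (22, 38, 102), (23, 28, 148), (24, 33, 148), (27, 34, 144), (22, 32, 152), (24, 34, 148), (21, 34, 152), (22, 31, 149)]
0.7 [[260.0, 185.7], [260.4, 191.2], [257.8, 195.0]] bottom h 0.0212
0.8 [[259.9, 184.2], [260.3, 189.6], [258.0, 199.0]] bottom h 0.0131
0.9 [[259.9, 182.7], [260.2, 188.0], [258.3, 202.9]] bottom h 0.0061
1 [[259.8, 181.2], [260.2, 186.4], [258.7, 206.7]] bottom h 0.0003
1.1 [[259.6, 179.8], [260.1, 184.7], [259.0, 210.4]] bottom h -0.0044
1.2 [[259.5, 178.4], [260.0, 183.0], [259.3, 213.8]] bottom h -0.0078
1.3 [[259.4, 177.1], [259.9, 181.4], [259.6, 217.1]] bottom h -0.0099
1.4 [[259.3, 175.9], [259.7, 179.8], [260.0, 220.1]] bottom h -0.0107
1.5 [[259.2, 174.8], [259.6, 178.2], [260.3, 222.8]] bottom h -0.0102
1.6 [[259.1, 173.8], [259.5, 176.7], [260.6, 225.2]] bottom h -0.0083
1.7 [[259.0, 172.9], [259.4, 175.3], [261.0, 227.2]] bottom h -0.0052
1.85 [[258.8, 171.8], [259.2, 173.4], [261.4, 229.7]] bottom h 0.0018
```

```bash
python3 -m inch '[{"hand":0.728,"slide":[0.05,0.5,0.18],"yaw":0},{"hand":0.728,"slide":[0.1,1,0.33],"yaw":0},{"hand":0.728,"slide":[0.15,1.5,0.45],"yaw":0},{"hand":0.728,"slide":[0.2,2,0.55],"yaw":0},{"hand":0.728,"slide":[0.25,2.45,0.63],"yaw":0},{"hand":0.728,"slide":[0.25,2.45,0.63],"yaw":0},{"hand":0.728,"slide":[0.25,2.45,0.63],"yaw":0}]'; python3 m.py -0.023 0.129
```

```text
time_s: 22.35
tcp_pos: [0.5139, 0.0361, 0.1833]
ee_rot: [[-0.103, -0.995, 0.0], [-0.995, 0.103, 0.0], [-0.0, -0.0, -1.0]]
wrist_force: [2.1, -0.9, 1.4]
gripper_width: 0.273
col 259 rows 146 [(21, 52, 49), (20, 49, 62), (23, 30, 152), (24, 31, 171), (24, 30, 168), (23, 33, 171), (17, 90, 153), (18, 119, 176), (17, 123, 158), (26, 27, 75), (21, 209, 78), (20, 201, 80), (22, 176, 77), (23, 44, 46), (0, 255, 1), (114, 106, 12), (48, 23, 55), (107, 232, 33), (111, 189, 35), (28, 60, 68), (24, 204, 75), (23, 206, 78), (25, 58, 79), (26, 36, 149), (28, 31, 142), (21, 33, 145), (23, 32, 145), (25, 33, 147), (27, 33, 141), (23, 34, 148)]
0.7 [[259.3, 178.0], [259.6, 183.5], [257.1, 188.3]] bottom h 0.0292
0.8 [[259.2, 176.6], [259.6, 181.9], [257.4, 192.2]] bottom h 0.0211
0.9 [[259.1, 175.1], [259.5, 180.3], [257.7, 196.1]] bottom h 0.0141
1 [[259.0, 173.7], [259.4, 178.7], [258.0, 199.8]] bottom h 0.0083
1.1 [[258.9, 172.3], [259.3, 177.0], [258.3, 203.4]] bottom h 0.0036
1.2 [[258.8, 170.9], [259.2, 175.4], [258.7, 206.8]] bottom h 0.0002
1.3 [[258.7, 169.7], [259.1, 173.8], [259.0, 209.9]] bottom h -0.0019
1.4 [[258.6, 168.5], [259.0, 172.2], [259.3, 212.8]] bottom h -0.0027
1.5 [[258.5, 167.4], [258.9, 170.7], [259.6, 215.4]] bottom h -0.0022
1.6 [[258.4, 166.4], [258.8, 169.2], [259.9, 217.7]] bottom h -0.0003
1.7 [[258.3, 165.5], [258.6, 167.8], [260.3, 219.7]] bottom h 0.0028
1.85 [[258.1, 164.5], [258.4, 166.0], [260.7, 221.9]] bottom h 0.0098
```

```bash
python3 -m inch '[{"hand":0.728,"slide":[0.05,0.5,0.1],"yaw":0},{"hand":0.728,"slide":[0.1,1,0.15],"yaw":0},{"hand":0.728,"slide":[0.15,1.5,0.15],"yaw":0},{"hand":0.728,"slide":[0.2,2,0.15],"yaw":0},{"hand":0.728,"slide":[0.26,2.5,0.12],"yaw":0},{"hand":0.728,"slide":[0.26,2.5,0.12],"yaw":0},{"hand":0.728,"slide":[0.26,2.5,0.12],"yaw":0}]'; python3 m.py -0.048 0.131
```

```text
time_s: 23.28
tcp_pos: [0.5164, 0.0611, 0.1845]
ee_rot: [[-0.103, -0.995, 0.0], [-0.995, 0.103, 0.0], [-0.0, -0.0, -1.0]]
wrist_force: [2.4, 0.3, 1.3]
gripper_width: 0.271
col 258 rows 141 [(17, 88, 55), (21, 44, 76), (22, 34, 111), (26, 32, 170), (19, 72, 138), (17, 122, 170), (16, 111, 143), (25, 28, 109), (21, 189, 108), (21, 216, 99), (22, 204, 104), (21, 177, 105), (27, 26, 89), (30, 32, 8), (173, 204, 5), (120, 85, 3), (43, 24, 73), (107, 216, 46), (109, 213, 49), (105, 213, 48), (80, 10, 80), (23, 198, 103), (24, 202, 105), (23, 207, 107), (25, 74, 97), (22, 56, 118), (25, 33, 146), (25, 34, 142), (26, 30, 144), (27, 31, 147)]
0.7 [[258.6, 172.4], [258.9, 177.8], [256.6, 183.3]] bottom h 0.0312
0.8 [[258.5, 171.0], [258.9, 176.2], [256.9, 187.2]] bottom h 0.0231
0.9 [[258.4, 169.5], [258.8, 174.7], [257.1, 190.9]] bottom h 0.0161
1 [[258.3, 168.1], [258.7, 173.0], [257.4, 194.6]] bottom h 0.0103
1.1 [[258.2, 166.8], [258.6, 171.4], [257.8, 198.1]] bottom h 0.0056
1.2 [[258.1, 165.4], [258.5, 169.8], [258.1, 201.4]] bottom h 0.0022
1.3 [[258.0, 164.2], [258.4, 168.2], [258.4, 204.4]] bottom h 0.0001
1.4 [[257.9, 163.0], [258.3, 166.6], [258.7, 207.2]] bottom h -0.0007
1.5 [[257.8, 162.0], [258.2, 165.1], [259.0, 209.7]] bottom h -0.0002
1.6 [[257.7, 161.0], [258.1, 163.7], [259.3, 211.9]] bottom h 0.0017
1.7 [[257.6, 160.2], [258.0, 162.4], [259.6, 213.8]] bottom h 0.0048
1.85 [[257.4, 159.2], [257.8, 160.6], [260.0, 215.9]] bottom h 0.0118
```

```bash
python3 -m inch '[{"hand":0.728,"slide":[0.05,0.5,0],"yaw":0},{"hand":0.728,"slide":[0.1,1,0],"yaw":0},{"hand":0.728,"slide":[0.15,1.5,-0.03],"yaw":0},{"hand":0.728,"slide":[0.2,2,-0.06],"yaw":0},{"hand":0.728,"slide":[0.26,2.5,-0.12],"yaw":0},{"hand":0.728,"slide":[0.31,3,-0.2],"yaw":0},{"hand":0.728,"slide":[0.36,3.5,-0.3],"yaw":0},{"hand":0.728,"slide":[0.36,3.5,-0.3],"yaw":0}]'; python3 m.py -0.085 0.129
```

```text
time_s: 24.32
tcp_pos: [0.5197, 0.0963, 0.1811]
ee_rot: [[-0.103, -0.995, -0.001], [-0.995, 0.103, -0.0], [0.0, 0.001, -1.0]]
wrist_force: [-0.1, -1.0, -3.3]
gripper_width: 0.276
col 258 rows 134 [(23, 94, 49), (23, 125, 53), (53, 26, 39), (21, 60, 97), (17, 124, 119), (17, 71, 136), (27, 44, 134), (22, 194, 130), (22, 204, 131), (22, 207, 127), (21, 207, 127), (23, 110, 130), (23, 29, 78), (143, 146, 7), (70, 109, 7), (105, 102, 5), (27, 46, 55), (35, 13, 116), (108, 204, 60), (108, 196, 60), (107, 198, 58), (106, 101, 78), (24, 62, 139), (24, 190, 134), (23, 203, 133), (23, 202, 130), (23, 135, 134), (26, 30, 143), (20, 67, 130), (25, 34, 142)]
0.7 [[257.7, 165.9], [258.0, 171.1], [255.8, 177.3]] bottom h 0.0292
0.8 [[257.6, 164.5], [257.9, 169.6], [256.1, 181.1]] bottom h 0.0211
0.9 [[257.5, 163.1], [257.9, 168.1], [256.4, 184.8]] bottom h 0.0141
1 [[257.4, 161.7], [257.8, 166.5], [256.7, 188.3]] bottom h 0.0083
1.1 [[257.3, 160.4], [257.7, 164.9], [256.9, 191.7]] bottom h 0.0036
1.2 [[257.2, 159.1], [257.6, 163.3], [257.2, 194.9]] bottom h 0.0002
1.3 [[257.1, 157.9], [257.5, 161.8], [257.5, 197.8]] bottom h -0.0019
1.4 [[257.0, 156.8], [257.4, 160.3], [257.8, 200.5]] bottom h -0.0027
1.5 [[256.9, 155.8], [257.3, 158.8], [258.1, 202.9]] bottom h -0.0022
1.6 [[256.8, 154.9], [257.2, 157.4], [258.4, 205.0]] bottom h -0.0003
1.7 [[256.7, 154.1], [257.0, 156.2], [258.7, 206.7]] bottom h 0.0028
1.85 [[256.6, 153.1], [256.9, 154.4], [259.1, 208.7]] bottom h 0.0098
```

φ≈1.53 and the bottom edge has not moved (row 205). I go a little further and lower, so that it tips past balance towards its foot.

```bash
python3 -m inch '[{"hand":0.728,"slide":[0.05,0.5,-0.2],"yaw":0},{"hand":0.728,"slide":[0.1,1,-0.35],"yaw":0},{"hand":0.728,"slide":[0.15,1.5,-0.5],"yaw":0},{"hand":0.728,"slide":[0.2,2,-0.65],"yaw":0},{"hand":0.728,"slide":[0.2,2,-0.65],"yaw":0}]'; python3 m.py -0.105 0.125 | grep -v "^[01].[0-4]\|^0\|^1 "
```

```text
time_s: 25.0
tcp_pos: [0.522, 0.1163, 0.1764]
ee_rot: [[-0.102, -0.995, 0.0], [-0.995, 0.102, -0.001], [0.001, -0.0, -1.0]]
wrist_force: [-6.4, 0.1, 9.6]
gripper_width: 0.279
col 257 rows 132 [(19, 124, 70), (20, 98, 47), (19, 46, 77), (17, 121, 99), (23, 44, 149), (26, 55, 148), (21, 197, 146), (22, 204, 144), (22, 207, 142), (21, 204, 145), (21, 124, 146), (26, 31, 125), (98, 204, 5), (65, 170, 9), (140, 70, 11), (68, 113, 9), (26, 33, 108), (106, 77, 93), (107, 194, 71), (108, 220, 66), (109, 177, 69), (107, 123, 83), (25, 56, 150), (24, 197, 149), (23, 195, 149), (23, 188, 153), (23, 200, 149), (27, 45, 158), (23, 48, 155), (26, 31, 114)]
1.5 [[256.5, 153.5], [256.8, 156.4], [257.7, 200.1]] bottom h -0.0062
1.6 [[256.4, 152.6], [256.7, 155.1], [258.0, 202.1]] bottom h -0.0043
1.7 [[256.3, 151.8], [256.6, 153.8], [258.3, 203.8]] bottom h -0.0012
1.85 [[256.1, 150.8], [256.4, 152.1], [258.7, 205.7]] bottom h 0.0058
```

φ≈1.68, past balance. I open the jaws, and it should settle left towards its foot.

```bash
python3 -m inch '[{"hand":0.6,"slide":[0,0,0.1],"yaw":0},{"hand":0.4,"slide":[0,0,0.2],"yaw":0},{"hand":0.4,"slide":[0.05,0.5,0.2],"yaw":0},{"hand":0.4,"slide":[0.1,1,0.2],"yaw":0},{"hand":0.4,"slide":[0.15,1.5,0.2],"yaw":0},{"hand":0.4,"slide":[0.2,2,0.2],"yaw":0},{"hand":0.4,"slide":[0.25,2.5,0.2],"yaw":0},{"hand":0.4,"slide":[0.3,3,0.2],"yaw":0}]'; python3 m.py -0.12 0.122 | grep -v "^[01].[0-4]\|^0\|^1 "
```

```text
time_s: 26.05
tcp_pos: [0.5249, 0.1463, 0.1768]
ee_rot: [[-0.103, -0.995, -0.0], [-0.995, 0.103, -0.0], [0.0, 0.0, -1.0]]
wrist_force: [-1.1, 0.7, 0.5]
gripper_width: 0.596
col 257 rows 130 [(75, 64, 16), (15, 26, 20), (20, 25, 61), (17, 119, 144), (20, 64, 152), (28, 30, 154), (21, 197, 154), (22, 203, 153), (21, 199, 154), (21, 195, 154), (21, 181, 155), (28, 29, 152), (0, 0, 16), (120, 64, 8), (110, 59, 13), (90, 64, 8), (30, 30, 67), (35, 21, 145), (108, 188, 72), (107, 196, 74), (108, 185, 77), (109, 196, 74), (86, 16, 112), (25, 106, 156), (23, 196, 155), (24, 200, 153), (23, 195, 153), (24, 188, 152), (27, 32, 166), (23, 43, 154)]
1.5 [[256.1, 151.8], [256.5, 154.6], [257.4, 198.0]] bottom h -0.0092
1.6 [[256.0, 150.9], [256.4, 153.3], [257.7, 200.0]] bottom h -0.0073
1.7 [[255.9, 150.1], [256.3, 152.1], [257.9, 201.6]] bottom h -0.0042
1.85 [[255.8, 149.2], [256.1, 150.4], [258.3, 203.4]] bottom h 0.0028
```

Forces are near zero, so it looks free-standing. I retreat straight up and away, then check.

```bash
python3 -m inch '[{"hand":0.4,"slide":[0,0,1],"yaw":0},{"hand":0.4,"slide":[0,0,4],"yaw":0},{"hand":0.4,"slide":[0,0,9],"yaw":0},{"hand":0.4,"slide":[0,0,15],"yaw":0},{"hand":0.4,"slide":[-3,6,18],"yaw":0},{"hand":0.4,"slide":[-6,12,18],"yaw":0},{"hand":0.4,"slide":[-8,18,18],"yaw":0},{"hand":0.4,"slide":[-8,18,18],"yaw":0},{"hand":0.4,"slide":[-8,18,18],"yaw":0}]'
python3 - <<'E'
from h import *
s=capture("side");t=capture("top")
out=np.zeros((600,800,3),np.uint8)
out[:300,:400]=cv2.resize(t,(400,300));out[300:,:400]=cv2.resize(s,(400,300))
out[:300,400:]=crop(t,220,170,100,75,4);out[300:,400:]=crop(s,220,130,100,75,4); cv2.imwrite("pics/fin.png",out)
t0=cv2.imread("pics/top0.png")
d=cv2.absdiff(t,t0).max(2)
for n,(x,y) in dict(red=(315,165),squeegee=(317,277),blue=(116,215),green=(450,184),pot=(459,260),tape=(147,165),knife=(418,215)).items():
    w=t0[y-14:y+14,x-14:x+14]; r=cv2.matchTemplate(t[y-20:y+20,x-20:x+20],w,cv2.TM_CCOEFF_NORMED); print(n,r.max().round(2),np.array(cv2.minMaxLoc(r)[3])-6)
E
```

```text
time_s: 27.22
tcp_pos: [0.4446, 0.3263, 0.3571]
ee_rot: [[-0.101, -0.995, 0.0], [-0.995, 0.101, -0.0], [0.0, -0.0, -1.0]]
wrist_force: [-0.2, 0.9, -0.3]
gripper_width: 0.599
red 1.0 [0 0]
squeegee 0.73 [-6 -1]
blue -0.05 [-6  6]
green 1.0 [0 0]
pot 1.0 [0 0]
tape 0.86 [0 0]
knife 1.0 [0 0]
```

View pics/fin.png

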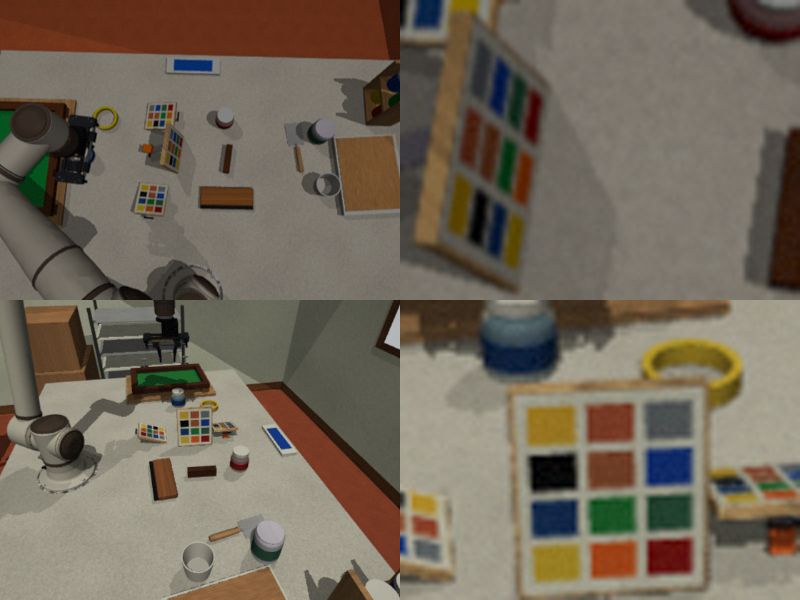

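It stands by itself. Next I check its displacement and whether the neighbours moved.

Run:
```python
from h import *
def uv(P): d=P[:2]-o; return np.r_[d@u,d@v].round(4)
f=lambda x,y:(220+(x-400)/4-.4,170+y/4-.4); g=lambda x,y:(220+(x-400)/4-.4,130+(y-300)/4-.4)
a,b=onz("top",f(549,84),0),onz("top",f(520,289),0)
print("bottom front corners",a.round(3),b.round(3),uv(a),uv(b)); a,b=onz("side",g(518,598),0),onz("side",g(700,592),0); print("side",uv(a),uv(b))
for y in (25,235): pass
T=[tri(f(475,15),g(708,383)),tri(f(417,243),g(510,390))]; print("top back",[(p.round(3),uv(p),round(e,4)) for p,e in T])
t=capture("top");s=capture("side");t0=cv2.imread("pics/top0.png");s0=cv2.imread("pics/side0.png")
def chk(n,i,j,x,y,w=14):
    r=cv2.matchTemplate(i[y-w-8:y+w+8,x-w-8:x+w+8],j[y-w:y+w,x-w:x+w],cv2.TM_CCOEFF_NORMED); print(n,r.max().round(2),np.array(cv2.minMaxLoc(r)[3])-8)
chk("small1",t,t0,220,158,12);chk("small2",t,t0,212,279);chk("sq R end",t,t0,352,277);chk("sq side",s,s0,230,250,20);chk("tape",t,t0,147,165,18)
hs=cv2.cvtColor(t,cv2.COLOR_BGR2HSV);m=cv2.inRange(hs[188:250,205:250],(3,190,80),(14,255,255));p=cv2.findNonZero(m);print("orange",None if p is None else (p.mean(0)+[205,188],len(p)))
m=cv2.inRange(hs[150:260,190:250],(0,0,0),(180,255,50));k,l,st,c=cv2.connectedComponentsWithStats(m);print([(st[j].tolist(),(c[j]+[190,150]).round(1)) for j in range(1,k) if st[j][4]>8])
```

```text
bottom front corners [0.594 0.058 0.   ] [0.446 0.072 0.   ] [-0.0634  0.0741] [-0.0619 -0.0747]
side [-0.0672 -0.0788] [-0.0607  0.0646]
top back [(array([0.594, 0.095, 0.166]), array([-0.1001,  0.0698]), np.float64(0.0004)), (array([0.449, 0.124, 0.16 ]), array([-0.1138, -0.0771]), np.float64(0.0007))]
small1 1.0 [0 0]
small2 0.9 [0 0]
sq R end 0.89 [0 0]
sq side 0.75 [0 2]
tape 0.78 [0 0]
orange (array([[210.87912088, 208.32967033]]), 91)
[([58, 7, 2, 12, 17], array([248.7, 163.5])), ([25, 19, 7, 8, 46], array([217.9, 172.5])), ([48, 32, 4, 11, 20], array([239.8, 187.6])), ([57, 39, 3, 13, 27], array([248.4, 195.4])), ([56, 56, 2, 11, 13], array([246.4, 210.7])), ([17, 65, 5, 6, 20], array([209.2, 217.2])), ([47, 67, 5, 15, 55], array([239.2, 224.4])), ([53, 71, 3, 12, 20], array([243.9, 226.3]))]
```

The bottom edge is about 6 cm left of where it started. The lean estimate is uncertain, so I check the leg angle through the tab and edge positions.

Run:
```python
from h import *
from scipy.optimize import brentq
bc=-.0627
for th in(.6,.65,.7,.75,.785):
    z,x=.130-.14*np.cos(th),.0135+.14*np.sin(th)
    L=brentq(lambda L:(z)*np.cos(L)-(x-.0075)*np.sin(L)-.005,0,.6)
    # chart axes: z=(u:-sinL,h:cosL), x=(u:-cosL,h:-sinL); back corner on table
    fr=np.array([bc,.015*np.sin(L)]) # front corner
    def P(z,x,V): d=x+.0075; return W(fr[0]-z*np.sin(L)-d*np.cos(L), fr[1]+z*np.cos(L)-d*np.sin(L),V)
    tz=lambda r,s:(.130-r*np.cos(th)+s*np.sin(th), .0135+r*np.sin(th)+s*np.cos(th))
    print(th,"lean",round(L,3),"tab mid",proj("top",P(*tz(.108,.023),-.001)).round(1),"tab tip",proj("top",P(*tz(.108,.044),-.001)).round(1),
     "top back",[proj("top",P(.17,.0075,V)).round(1).tolist() for V in(.075,-.075)],"top front",[proj("top",P(.17,-.0075,V)).round(1).tolist() for V in(.075,-.075)], "side topfront",proj("side",P(.17,-.0075,-.075)).round(1),proj("side",P(0,-.0075,-.075)).round(1))
i=capture("top");hs=cv2.cvtColor(i,cv2.COLOR_BGR2HSV)
m=cv2.inRange(hs[188:250,195:250],(3,190,80),(14,255,255));x,y,w,h=cv2.boundingRect(m);print("orange box",x+195,y+188,w,h)
for r in(190,200,220,230): print(r,[tuple(int(k) for k in hs[r,c]) for c in range(222,260,2)])
```

```text
0.6 lean 0.11 tab mid [213.7 207.8] tab tip [206.5 206.1] top back [[240.0, 171.2], [230.6, 229.7]] top front [[245.9, 171.7], [236.6, 230.4]] side topfront [248.1 154.6] [250.4 204.5]
0.65 lean 0.148 tab mid [211.6 207.5] tab tip [204.4 205.8] top back [[237.6, 171.0], [228.1, 229.4]] top front [[243.4, 171.4], [234.0, 230.1]] side topfront [248.  153.6] [250.4 204.3]
0.7 lean 0.183 tab mid [209.6 207.2] tab tip [202.4 205.5] top back [[235.3, 170.8], [225.8, 229.2]] top front [[241.0, 171.2], [231.6, 229.8]] side topfront [247.9 152.7] [250.4 204.2]
0.75 lean 0.218 tab mid [207.6 207. ] tab tip [200.4 205.2] top back [[233.2, 170.6], [223.6, 228.9]] top front [[238.8, 171.0], [229.3, 229.5]] side topfront [247.8 151.9] [250.4 204.1]
0.785 lean 0.241 tab mid [206.2 206.8] tab tip [199.1 205. ] top back [[231.7, 170.5], [222.1, 228.8]] top front [[237.3, 170.9], [227.8, 229.3]] side topfront [247.8 151.4] [250.4 204. ]
orange box 199 202 51 18
190 [(19, 35, 81), (23, 29, 79), (17, 29, 80), (19, 26, 77), (17, 119, 109), (16, 130, 114), (16, 134, 114), (22, 43, 89), (60, 5, 53), (120, 
[... 288 characters left out ...]
8), (16, 58, 84), (19, 23, 87), (39, 25, 71), (74, 130, 43), (27, 37, 62), (0, 217, 67), (4, 127, 66), (19, 36, 100), (17, 32, 110)]
220 [(15, 26, 60), (20, 75, 78), (18, 130, 129), (18, 129, 128), (17, 114, 114), (21, 72, 92), (22, 255, 88), (22, 215, 90), (15, 53, 48), (0, 0, 0), (10, 14, 55), (114, 19, 68), (34, 21, 87), (12, 81, 91), (11, 210, 91), (15, 49, 94), (18, 27, 112), (15, 32, 110), (18, 30, 109)]
230 [(20, 32, 72), (16, 120, 102), (17, 121, 110), (18, 122, 111), (18, 77, 86), (21, 30, 84), (27, 30, 86), (23, 30, 77), (23, 34, 30), (68, 30, 34), (108, 113, 54), (106, 239, 49), (22, 109, 91), (24, 255, 86), (24, 97, 87), (24, 25, 104), (21, 24, 105), (18, 30, 111), (19, 33, 108)]
```

The leg reads fully open: the tab tip is at column 199, and the 0.785 rad stop predicts 199.1. The edge lines agree. The chart stands about 6 cm left of where it was. Dragging it back by the leg risks folding the leg or tipping the chart, so I leave it and hand in.

Run:
```python
from station import *
print(finish_job(), sense()["time_s"])
```

```text
the job is handed in; nothing more can be done
the job is handed in; nothing more can be done
```

The chart is standing by itself on its bottom edge and the leg's foot, about 6 cm to the left of where its bottom edge started. I handed the job in at about 27 s, with the arm clear and no contact force.

**What happened:** I pushed the orange tab until the leg hit its stop, gripped the leg lightly at the hinge, and swung the board up. On the first try I loosened the grip too far. The chart fell back face down, its top end resting on the block, and the leg partly closed. I pushed the leg to its stop again, regripped, brought the chart up past balance, let it settle onto the foot and backed away.

**What the last checks showed:**
- **Leg:** it reads fully open. The tab tip is at column 199, and 199.1 is predicted at the stop. The board's edges fit an angle of 0.75 to 0.785 rad.
- **Lean:** the edges fit about 0.24 rad and a rougher two-view estimate gave about 0.18. Both are below the stated 0.3.
- **Position:** I left the 6 cm shift, because dragging the chart back by the leg could have folded the leg or tipped it.
- **Other things:** the red jar, green can, pot, palette knife and tape showed no shift. One squeegee check showed none (match 0.89), but the other two were weak (0.73–0.75) and gave offsets of 6 and 2 pixels. The arm hid the blue jar from the top camera; the side view shows it standing, but I did not measure it.

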